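# Check the bench spring gauge at its set mark

### The arm

A 7-joint arm with a two-finger parallel gripper is mounted at the origin on the work surface. World frame = base frame: x ahead of the robot, y to its left, z up, the work surface at z = 0. Lengths are in m, angles in rad, forces in N, time in s.
With the tool pointing down it reaches from about 0.4 to 0.925 m from the base axis. Payload 4.1 kg.
Tool frame: the origin (TCP) lies at the very end of the fingers, on their centre line; the grasp point (between the pads) lies manip.tcp_to_grasp behind it (manip.tcp_to_grasp is the distance from the TCP to the grasp point, in m); y points along the fingers, z is the direction in which the jaws open and shut, and the axes are right-handed (so a half turn about y gives the same grasp; the last joint's range is limited). The gripper opens to 85 mm and grips with 20 to 120 N. Pads are 22 mm wide; open, the fingers measure 114 mm over their backs; the gripper's body (76 mm by 85 mm) begins 54 mm behind the grasp point. The pads swing forward as they close: fully open they stand 13 mm farther back than shut.
Start: joints at [1.014, 0.398, 0.045, 1.537, -0.019, 1.207, -0.051], TCP at [0.287, -0.583, 0.231] pointing down, gripper open.
Joint ranges: [-2.82, 2.82], [-0.49, 2.23], [-1.37, 1.46], [0, 2.46], [-1.36, 4.5], [0.23, 2], [-2.94, 2.94]. Speed limits (rad/s): [2.57, 2.57, 3.14, 3.14, 3.14, 3.14, 3.14].

### API

Orientations are given as a unit quaternion [x, y, z, w].
In Python, from station import status, eyes, manip, nets gives the robot as it stands. The module is installed in compiled form; this text tells all that it offers.
- The arm moves only by the tool step_arm, never from a script. Its argument "increments" is a list of rows, each a list of 7 numbers: the shift along the tool's x, y, z in m, then the turn, a rotation vector about the tool's x, y, z in degrees, then the gripper command: -1 is shut, 1 is fully open, values between are in proportion. A call has 1 to 20 rows; each row shifts and turns the commanded pose from where the row before left it, along the tool's axes as they then stand; what a row does not reach is not made up. A row lasts 1/8 s, in which the tool goes at most 62.5 mm and 10.7 degrees, less where a joint would pass 70% of its speed; a pose out of reach is approached as far as the arm can. A call is refused whole if a number of a shift passes 0.0625 or a number of a turn 10.7, either way. A call with a gripper value outside its range is refused whole. The fingers move at their own pace and stop on an object; "force" is the grip in N (left out, the last holds). Time passes only in rows, so rows that do not move let the fingers close. It gives the time, the measured TCP pose, the force and the opening at its end, in the units of the state.
- status.read_state(): the state, without advancing time (a new reading comes with each control period).
- eyes.capture(name): name is "side" or "top"; returns the picture (420x560x3 uint8, red, green, blue); there is no depth.
- eyes.camera_params(name): a dict with "intrinsics" (3x3 intrinsics, pixels), "k1" (the pictures are not rectified: a ray, as slopes to the right and down, at radius r is drawn at 1 + k1 r^2 times it, then the intrinsics apply), "R" (3x3) and "t" (3): a world point X has camera coordinates R X + t. Camera axes: x right, y down, z forward; pixel columns grow to the right and rows downward; lengths in m; the calibration is good to about 2 mm. A picture is of the moment at which its call begins. camera_params takes no time and is no camera call.
- manip.job_done(): hands the job in, once; it reports no verdict.
Trained networks look in the newest picture that a camera, given by its name, has taken for a name from the list of things; names that differ only in an ending like _2 or _b are one class to them, and where a whole thing is asked for, a point or a joint stands for the part that bears it (a point fixed in the world has none). Each returns a list of dicts, best first, with "p" (0 to 1); they miss things now and then, are a little off and sometimes report something else, mostly with a low value. They report only what shows in the picture. A call takes as long as a camera call.
- nets.masks_of(camera, query): "mask" (420x560 bool, what is visible of it) and "bbox" ([left, top, width, height] in pixels, round what is visible of it).
The state is a dict: "time": time; "q": joint angles; "dq": joint speeds; "joint_torque": joint torques, N m; "tool_pos": TCP position; "orientation": TCP orientation; "wrist_force": force on the tool from outside, world axes, zero at the start; "moment": the same for the moment, N m; "width": opening from 0.0 (shut) to 1.0 (fully open).
Only numpy, scipy, OpenCV 4.12 (cv2) and the standard library are available. Lean on these libraries where they do the work, as an engineer would, in place of code of your own. Each camera call takes 0.05 s, during which the arm holds its last target.

### The job

Two spring gauges lie on the lab bench; check the one with the thick barrel. Draw its upright grip away from the barrel until its pointer is level with the small clip set beside its scale, hold it still there for about two seconds, then guide the grip back until it is fully home, without letting it snap back, and let go. Do not draw out the gauge with the slim barrel.

Things in the scene. Friction and masses are not known exactly. Their poses are not given: they have to be found in the camera images.
- thick: The thick-barrelled gauge, fixed to the table: grey metal base 340 x 90 x 8 mm with a grey barrel 42 mm thick, 122 mm long, top 51 mm above the table. z up, x along the gauge from grip to barrel. Origin on the table on the centre line, 29 mm before the barrel's near end. The other gauge is alike but for its barrel, 20 mm thick; either may lie left or right.
- thick_grip (a point): Middle of its grip: an upright black cylinder 22 mm in diameter, from 17 to 82 mm above the table on a small carriage; the point is on its axis, 60 mm above the table. Axes as the gauge: x towards the barrel, whose end is 74 mm off when home (an 8 mm rod, 30 mm above the table, joins them). It is pulled along -x. A thin pointer stands out low to +y, at the same x as the grip's axis.
- thick_slide (a joint): How far the thick-barrelled gauge is drawn out, in m: 0 fully home (as at the start), at most 0.115. A spring pulls it home: about 1.5 N at 0, rising by 0.6 N for each 10 mm; let go when drawn out, it snaps back fast.
- thick_clip_mark (a point): Top middle of the small dark steel clip, fixed on the +y edge of the thick gauge's base beside the scale: 10 mm along the gauge, 22 mm above the table, 42 mm from the centre line. Axes as the gauge, x towards the barrel. The pointer is level with the clip when grip axis and this point have the same x along the gauge, 55 to 90 mm of travel from home.
- slim_slide (a joint): How far the slim-barrelled gauge is drawn out, in m: 0 fully home, as it must remain.

How it is judged:
On the way:
1. the thick-barrelled gauge is drawn out with its pointer within 12 mm of the clip, and held still there for 1 s (x of thick_grip in the frame of thick_clip_mark between -0.012 and 0.012 m and velocity of joint thick_slide between -0.02 and 0.02 m/s), for 1 s.
At the end, for the whole second after the job is handed in: the thick-barrelled gauge is fully home again (within 6 mm) and at rest, and the slim one is home (within 10 mm) (value of joint thick_slide below 0.006 m and velocity of joint thick_slide between -0.02 and 0.02 m/s and value of joint slim_slide below 0.01 m); the robot touches nothing.
It fails at once if the thick-barrelled gauge snaps back (faster than 0.5 m/s while still more than 20 mm out) (velocity of joint thick_slide below -0.5 m/s and value of joint thick_slide above 0.02 m).
It fails at once if the slim-barrelled gauge is drawn out by more than 15 mm (value of joint slim_slide above 0.015 m).
It also fails if it takes over 40 s, if anything falls off the work surface, if the arm or the gripper's body presses on something with over 40 N, if the wrist force passes 120 N, or if a joint passes its speed limit or range.

## Working session

There is one attempt and no reset: what is moved stays moved. The work goes in short steps, Python scripts to look and compute and a tool call to move; the robot and the scene stay as the last step left them, time stands still between calls to the robot, and variables do not carry over. Pictures are saved under pics/ and viewed, and the job is handed in when it is done.

Besides the shell and the picture viewer there is one more tool, called after ">>>" by a JSON object that holds its "name" and its "arguments". step_arm: Moves the arm, as the interface text tells. Its arguments: {"type":"object","properties":{"increments":{"type":"array"},"force":{"type":"number"}},"required":["increments"]}

```bash
mkdir -p pics; ls; python3 - <<'E'
from station import status, eyes, manip, nets
import cv2
s=status.read_state();print(s)
print(manip.tcp_to_grasp)
for n in ["side","top"]:
    im=eyes.capture(n);cv2.imwrite(f"pics/{n}0.png",im[:,:,::-1])
    print(n,eyes.camera_params(n))
    for q in ["thick","thick_grip","thick_clip_mark","slim_slide"]:
        for r in nets.masks_of(n,q)[:3]:
            print(n,q,round(r["p"],2),r["bbox"])
E
```

```text
pics
{'time': 0.0, 'q': array([ 1.01399542,  0.3991898 ,  0.0450407 ,  1.53789968, -0.01870936,
        1.20692039, -0.05072957]), 'dq': array([-3.91923232e-04,  5.86637369e-04, -2.17226762e-05,  1.27622049e-03,
        5.63614489e-04, -8.37160611e-04,  9.68377367e-04]), 'joint_torque': array([ 2.88882654e-05, -4.75121534e+01,  1.36417910e+00, -2.54220718e+01,
        1.13945678e-02,  9.40847502e-03, -2.07711651e-05]), 'tool_pos': array([ 0.2870138 , -0.58247395,  0.23025629]), 'orientation': array([-0.16067719,  0.68933188, -0.68798169,  0.16026726]), 'wrist_force': array([ 0.48486033, -0.2151002 ,  0.51988567]), 'moment': array([-0.05428821,  0.00980193, -0.00086427]), 'width': 0.9961893442764324}
0.0187
side {'intrinsics': array([[415.58258005,   0.        , 275.54447859],
       [  0.        , 415.58258005, 206.12129689],
       [  0.        ,   0.        ,   1.        ]]), 'k1': -0.008000206053155814, 'R': array([[-0.94625363, -0.32332877,  0.00791053],
       [-0.20890576,  0.59234576, -0.77812909],
       [ 0.24690575, -0.73796003, -0.62805456]]), 't': array([0.56051679, 0.18238446, 0.58714505])}
side thick 0.57 [104.5, 267.4, 244.4, 97.1]
side thick_grip 0.78 [198.6, 274.1, 64.5, 61.0]
side slim_slide 0.69 [263.2, 150.3, 41.4, 41.2]
top {'intrinsics': array([[522.62211279,   0.        , 283.44140249],
       [  0.        , 522.62211279, 203.5492116 ],
       [  0.        ,   0.        ,   1.        ]]), 'k1': 0.039276531650570726, 'R': array([[ 2.05836510e-02, -9.99783856e-01,  2.92481120e-03],
       [-9.92350159e-01, -2.07866100e-02, -1.21692559e-01],
       [ 1.21727052e-01, -3.97559707e-04, -9.92563533e-01]]), 't': array([0.00391298, 0.60759206, 0.7726641 ])}
top thick 0.67 [149.4, 98.2, 73.9, 215.7]
top thick_grip 0.55 [166.9, 178.3, 28.0, 58.3]
top thick_clip_mark 0.62 [157.3, 274.6, 9.1, 9.5]
top slim_slide 0.57 [382.5, 160.0, 27.6, 60.2]
```

View pics/side0.png

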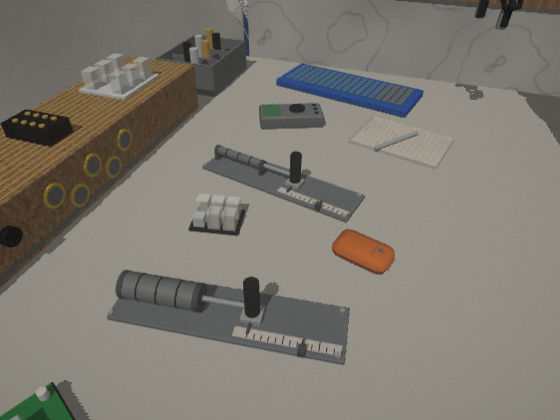

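View pics/top0.png

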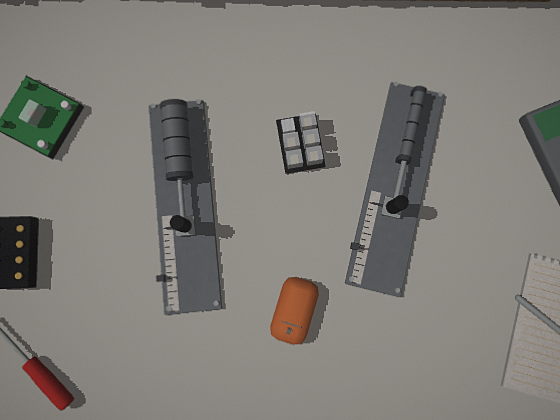

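```bash
python3 - <<'E'
import cv2
im=cv2.imread("pics/top0.png");c=im[90:325,135:235];cv2.imwrite("pics/topc.png",cv2.resize(c.transpose(1,0,2),None,fx=3.4,fy=3.4,interpolation=cv2.INTER_CUBIC))
im=cv2.imread("pics/side0.png");c=im[255:365,100:360];cv2.imwrite("pics/sidec.png",cv2.resize(c,None,fx=3,fy=3,interpolation=cv2.INTER_CUBIC))
E
```

```text
(no output)
```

View pics/topc.png

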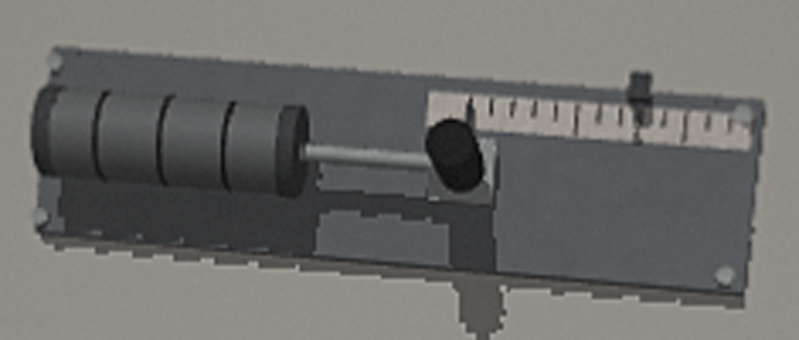

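View pics/sidec.png

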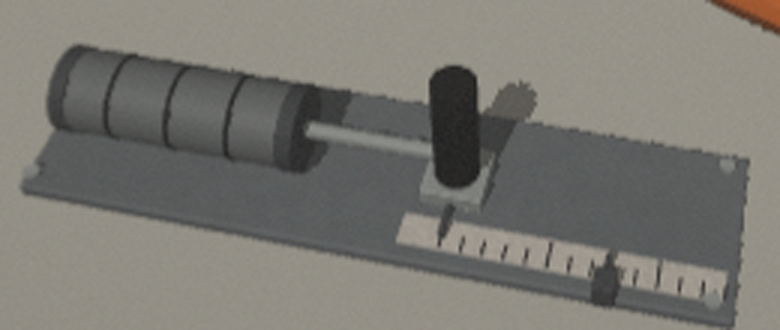

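```bash
cat > h.py <<'E'
from station import status, eyes, manip, nets
import numpy as np, cv2
from scipy.optimize import least_squares
P={n:eyes.camera_params(n) for n in ["side","top"]}
def proj(n,X):
    p=P[n];c=np.atleast_2d(X)@p["R"].T+p["t"];s=c[:,:2]/c[:,2:];s=s*(1+p["k1"]*(s**2).sum(1,keepdims=True))
    K=p["intrinsics"];return s*[K[0,0],K[1,1]]+K[:2,2]
def G(v,pts):
    x,y,a=v;c,s=np.cos(a),np.sin(a);pts=np.atleast_2d(pts).astype(float)
    return np.c_[x+c*pts[:,0]-s*pts[:,1],y+s*pts[:,0]+c*pts[:,1],pts[:,2]]
E
cat > fit.py <<'E'
from h import *
T=lambda a,b:(135+b/3.4,90+a/3.4)
S=lambda a,b:(100+a/3,255+b/3)
# params x,y,a,b(base centre offset),cl (clip x)
def res(v,pr=False):
    g=v[:3];b,cl=v[3:5]
    it=[("top",(b+.17,.045,.008),T(56,47)),("top",(b+.17,-.045,.008),T(38,236)),("top",(b-.17,.045,.008),T(765,102)),("top",(b-.17,-.045,.008),T(746,290)),
    ("top",(-.045,0,.082),T(451,139)),("top",(-.045,0,.017),T(466,175)),("top",(cl,.042,.022),T(641,82)),
    ("top",(.029,0,.030),T(304,150)),("top",(.151,0,.030),T(34,130)),
    ("side",(-.045,0,.082),S(454,73)),("side",(-.045,0,.017),S(456,180)),("side",(b-.17,-.045,.008),S(748,158)),("side",(b+.17,.045,.008),S(22,187)),("side",(b-.17,.045,.008),S(734,318)),
    ("side",(cl,.042,.022),S(606,272))]
    r=np.array([proj(n,G(g,p))[0]-q for n,p,q in it])
    if pr:
        for i,e in zip(it,r):print(i[0],i[1],e.round(1))
    return r.ravel()
f=least_squares(res,[.6,.15,0,0.0,-.11],loss="soft_l1")
print(f.x);res(f.x,True)
v=f.x;print("home grip",G(v[:3],(-.045,0,.06)),"clip",G(v[:3],(v[4],0,.06)),"travel",-.045-v[4],"yaw deg",np.degrees(v[2]))
np.save("v.npy",v)
E
python3 fit.py
```

```text
[ 0.61456901  0.17604779  0.12413104 -0.01093553 -0.12268892]
top (np.float64(0.1590644693742851), 0.045, 0.008) [-0.3 -0.4]
top (np.float64(0.1590644693742851), -0.045, 0.008) [-0.9 -0.4]
top (np.float64(-0.18093553062571494), 0.045, 0.008) [-0.7  1.8]
top (np.float64(-0.18093553062571494), -0.045, 0.008) [1.7 1.1]
top (-0.045, 0, 0.082) [1.2 0.5]
top (-0.045, 0, 0.017) [-1.2 -0.4]
top (np.float64(-0.12268892156239761), 0.042, 0.022) [2.4 0.6]
top (0.029, 0, 0.03) [ 0.8 -0.2]
top (0.151, 0, 0.03) [0.5 4. ]
side (-0.045, 0, 0.082) [-0.9  2.6]
side (-0.045, 0, 0.017) [-0.2 -2.8]
side (np.float64(-0.18093553062571494), -0.045, 0.008) [-0.  -0.4]
side (np.float64(0.1590644693742851), 0.045, 0.008) [-1.3 -0.6]
side (np.float64(-0.18093553062571494), 0.045, 0.008) [-0.1  1.3]
side (np.float64(-0.12268892156239761), 0.042, 0.022) [-0.7  0.3]
home grip [[0.56991525 0.17047623 0.06      ]] clip [[0.4928241  0.16085737 0.06      ]] travel 0.07768892156239761 yaw deg 7.112184705198373
```

```bash
cat >> h.py <<'E'
from scipy.spatial.transform import Rotation as Ro
def togo(target,yaw,verbose=True):
    s=status.read_state();R=Ro.from_quat(s["orientation"]);M=R.as_matrix()
    d=M.T@(np.array(target)-s["tool_pos"])
    for k in (0,np.pi):
        z=np.array([np.cos(yaw+k),np.sin(yaw+k),0]);y=np.array([0,0,-1.]);x=np.cross(y,z)
        Rt=Ro.from_matrix(np.c_[x,y,z]);print("turn deg",np.degrees((R.inv()*Rt).as_rotvec()).round(2))
    print("shift tool",d.round(4),"t",s["time"],"pos",s["tool_pos"].round(4),"q",s["q"].round(2),"F",s["wrist_force"].round(2),"w",round(s["width"],3))
    return M
E
python3 - <<'E'
from h import *
v=np.load("v.npy")
print(togo((.570,.1705,.231),v[2]).round(3))
E
```

```text
turn deg [ -0.   -70.88   0.  ]
turn deg [ -0.   109.12  -0.  ]
shift tool [-5.867e-01  3.000e-04 -5.510e-01] t 0.5 pos [ 0.2873 -0.5831  0.2313] q [ 1.01  0.4   0.05  1.54 -0.02  1.21 -0.05] F [-0.75 -0.17  0.24] w 1.0
[[-0.897  0.     0.442]
 [-0.442 -0.    -0.897]
 [ 0.    -1.     0.   ]]
```

```bash
python3 - <<'E'
from h import *
v=np.load("v.npy");s=status.read_state();M=Ro.from_quat(s["orientation"]).as_matrix()
n=20;th=-70.88/n
def end(c):
    p=s["tool_pos"].copy();R=M.copy();L=[]
    for i in range(n):
        p=p+R@np.array([c[0],0,c[1]]);R=R@Ro.from_rotvec([0,np.radians(th),0]).as_matrix();L.append(p)
    return p,L
f=least_squares(lambda c:(end(c)[0]-[.57,.1705,.231])[:2],[-.03,0])
print(f.x,th);L=np.array(end(f.x)[1]);print(np.hypot(L[:,0],L[:,1]).round(3),L[-1])
E
```

```text
[-0.0423279  -0.00710906] -3.5439999999999996
[0.644 0.639 0.633 0.628 0.623 0.619 0.615 0.611 0.607 0.604 0.601 0.599
 0.597 0.595 0.594 0.593 0.593 0.593 0.594 0.595] [0.57       0.1705     0.23126243]
```

>>> {"name": "step_arm", "arguments": {"increments": [[-0.0423, 0, -0.0071, 0, -3.544, 0, 1], [-0.0423, 0, -0.0071, 0, -3.544, 0, 1], [-0.0423, 0, -0.0071, 0, -3.544, 0, 1], [-0.0423, 0, -0.0071, 0, -3.544, 0, 1], [-0.0423, 0, -0.0071, 0, -3.544, 0, 1], [-0.0423, 0, -0.0071, 0, -3.544, 0, 1], [-0.0423, 0, -0.0071, 0, -3.544, 0, 1], [-0.0423, 0, -0.0071, 0, -3.544, 0, 1], [-0.0423, 0, -0.0071, 0, -3.544, 0, 1], [-0.0423, 0, -0.0071, 0, -3.544, 0, 1], [-0.0423, 0, -0.0071, 0, -3.544, 0, 1], [-0.0423, 0, -0.0071, 0, -3.544, 0, 1], [-0.0423, 0, -0.0071, 0, -3.544, 0, 1], [-0.0423, 0, -0.0071, 0, -3.544, 0, 1], [-0.0423, 0, -0.0071, 0, -3.544, 0, 1], [-0.0423, 0, -0.0071, 0, -3.544, 0, 1], [-0.0423, 0, -0.0071, 0, -3.544, 0, 1], [-0.0423, 0, -0.0071, 0, -3.544, 0, 1], [-0.0423, 0, -0.0071, 0, -3.544, 0, 1], [-0.0423, 0, -0.0071, 0, -3.544, 0, 1]]}}

```text
time: 3.0
tool_pos: [0.5698, 0.1712, 0.2314]
orientation: [-0.53, 0.467, -0.468, 0.531]
wrist_force: [-0.2, -0.6, -0.2]
width: 1.002
```

>>> {"name": "step_arm", "arguments": {"increments": [[0, 0, 0, 0, 0, 0, 1], [0, 0, 0, 0, 0, 0, 1]]}}

```text
time: 3.25
tool_pos: [0.5702, 0.1691, 0.2312]
orientation: [0.53, -0.468, 0.469, -0.53]
wrist_force: [0.8, 0.0, -0.3]
width: 0.997
```

```bash
python3 - <<'E'
from h import *
v=np.load("v.npy")
print(togo((.570,.1705,.131),v[2]).round(3))
for n in ["side","top"]:
    im=eyes.capture(n);cv2.imwrite(f"pics/{n}1.png",im[:,:,::-1])
E
```

```text
turn deg [-0.01 -0.04  0.06]
turn deg [-1.0000e-01  1.7996e+02 -1.0000e-02]
shift tool [-0.0015  0.1002 -0.    ] t 3.25 pos [0.5702 0.1691 0.2312] q [ 0.05  0.33 -0.52  1.66  0.18  1.19 -0.39] F [ 0.76  0.04 -0.34] w 0.997
[[ 0.123  0.     0.992]
 [-0.992 -0.001  0.123]
 [ 0.001 -1.     0.   ]]
```

View pics/side1.png

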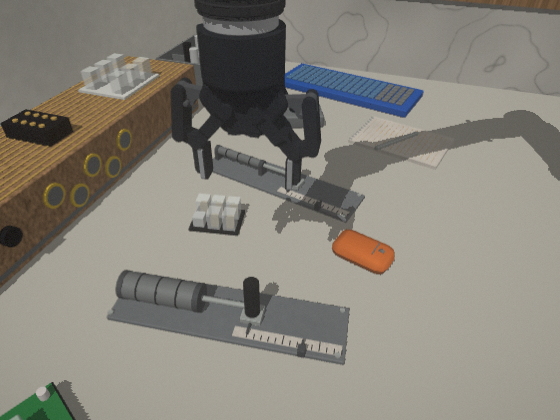

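>>> {"name": "step_arm", "arguments": {"increments": [[-0.0013, 0.03, 0, 0, 0, 0, 1], [0, 0.03, 0, 0, 0, 0, 1], [0, 0.03, 0, 0, 0, 0, 1], [0, 0.03, 0, 0, 0, 0, 1], [0, 0.02, 0, 0, 0, 0, 1], [0, 0.01, 0, 0, 0, 0, 1], [0, 0, 0, 0, 0, 0, 1], [0, 0, 0, 0, 0, 0, 1]]}}

```text
time: 4.35
tool_pos: [0.5707, 0.1715, 0.0824]
orientation: [-0.529, 0.468, -0.468, 0.531]
wrist_force: [0.6, -0.3, 0.1]
width: 1.001
```

```bash
python3 - <<'E'
from h import *
v=np.load("v.npy")
togo((.570,.1705,.042),v[2])
for n in ["side","top"]:
    im=eyes.capture(n);cv2.imwrite(f"pics/{n}2.png",im[:,:,::-1])
im=cv2.imread("pics/side2.png")[150:370,80:380];cv2.imwrite("pics/side2c.png",cv2.resize(im,None,fx=2.5,fy=2.5))
im=cv2.imread("pics/top2.png")[90:325,60:320];cv2.imwrite("pics/top2c.png",cv2.resize(im,None,fx=2.5,fy=2.5))
E
```

```text
turn deg [-0.12 -0.01 -0.01]
turn deg [ 2.0000e-02  1.7999e+02 -1.9000e-01]
shift tool [ 0.001   0.0403 -0.0009] t 4.35 pos [0.5707 0.1715 0.0824] q [ 0.01  0.49 -0.48  1.81  0.28  0.91 -0.47] F [ 0.6  -0.32  0.07] w 1.001
```

View pics/side2c.png

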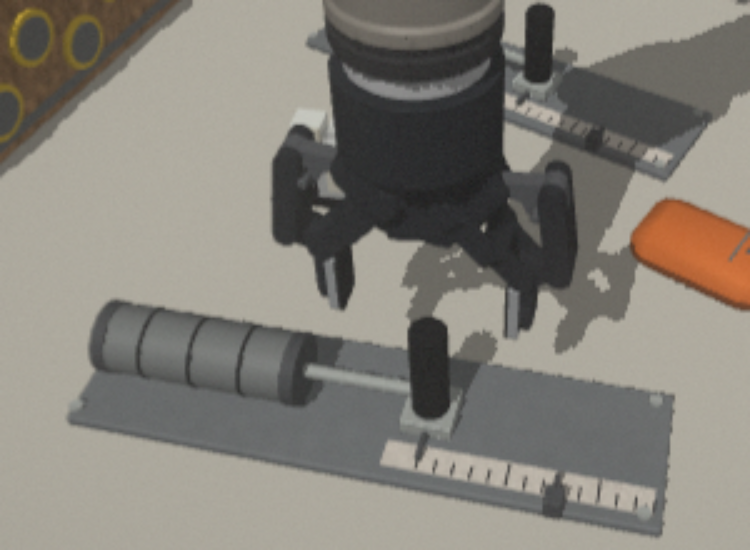

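View pics/top2c.png

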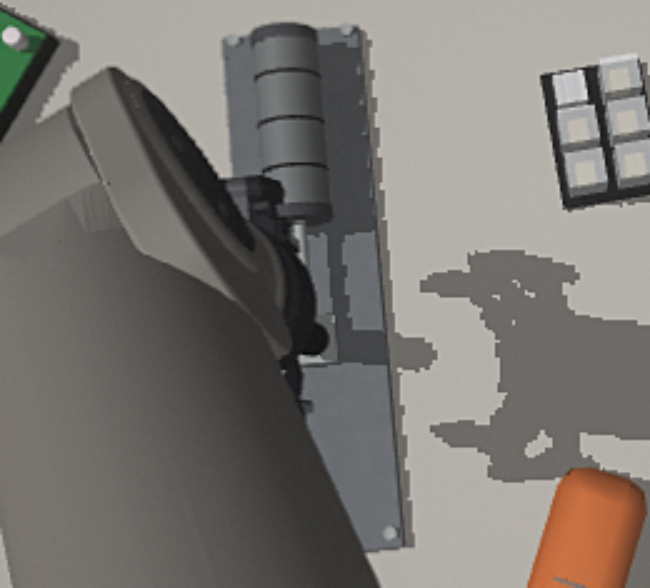

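```bash
python3 - <<'E'
from h import *
s=status.read_state();M=Ro.from_quat(s["orientation"]).as_matrix();p=s["tool_pos"]
v=np.load("v.npy")
for n,o in (("side",(80,150)),("top",(60,90))):
    for back in (0,.013):
        for dz in (-.0425,0,.0425):
            for dx in (-.011,.011):
                X=p+M@np.array([dx,-back,dz]);print(n,back,dz,dx,((proj(n,X)[0]-o)*2.5).round(0))
    print("griptop",((proj(n,G(v[:3],(-.045,0,.082)))[0]-o)*2.5).round())
E
```

```text
side 0 -0.0425 -0.011 [499. 360.]
side 0 -0.0425 0.011 [507. 328.]
side 0 0 -0.011 [419. 346.]
side 0 0 0.011 [429. 315.]
side 0 0.0425 -0.011 [341. 333.]
side 0 0.0425 0.011 [354. 303.]
side 0.013 -0.0425 -0.011 [499. 344.]
side 0.013 -0.0425 0.011 [508. 312.]
side 0.013 0 -0.011 [418. 330.]
side 0.013 0 0.011 [429. 299.]
side 0.013 0.0425 -0.011 [339. 317.]
side 0.013 0.0425 0.011 [352. 286.]
griptop [426. 330.]
top 0 -0.0425 -0.011 [277. 407.]
top 0 -0.0425 0.011 [316. 403.]
top 0 0 -0.011 [272. 334.]
top 0 0 0.011 [310. 330.]
top 0 0.0425 -0.011 [266. 262.]
top 0 0.0425 0.011 [304. 258.]
top 0.013 -0.0425 -0.011 [273. 406.]
top 0.013 -0.0425 0.011 [311. 402.]
top 0.013 0 -0.011 [267. 332.]
top 0.013 0 0.011 [305. 328.]
top 0.013 0.0425 -0.011 [261. 258.]
top 0.013 0.0425 0.011 [299. 255.]
griptop [293. 333.]
```

>>> {"name": "step_arm", "arguments": {"increments": [[0.0005, 0.015, 0, 0, 0, 0, 1], [0, 0.015, 0, 0, 0, 0, 1], [0, 0.01, 0, 0, 0, 0, 1], [0, 0, 0, 0, 0, 0, 1], [0, 0, 0, 0, 0, 0, 1]]}}

```text
time: 5.08
tool_pos: [0.57, 0.1709, 0.0413]
orientation: [-0.53, 0.468, -0.468, 0.53]
wrist_force: [0.0, 1.2, 0.3]
width: 1.002
```

```bash
python3 - <<'E'
from h import *
v=np.load("v.npy")
togo((.570,.1705,.042),v[2])
for n in ["side"]:
    im=eyes.capture(n);cv2.imwrite(f"pics/{n}3.png",im[:,:,::-1])
im=cv2.imread("pics/side3.png")[150:370,80:380];cv2.imwrite("pics/side3c.png",cv2.resize(im,None,fx=2.5,fy=2.5))
E
```

```text
turn deg [-0.02  0.01 -0.01]
turn deg [-1.0000e-02 -1.7999e+02  3.0000e-02]
shift tool [ 0.0004 -0.0007 -0.0001] t 5.075 pos [0.57   0.1709 0.0413] q [-0.01  0.54 -0.46  1.83  0.31  0.84 -0.5 ] F [0.03 1.21 0.29] w 1.002
```

View pics/side3c.png

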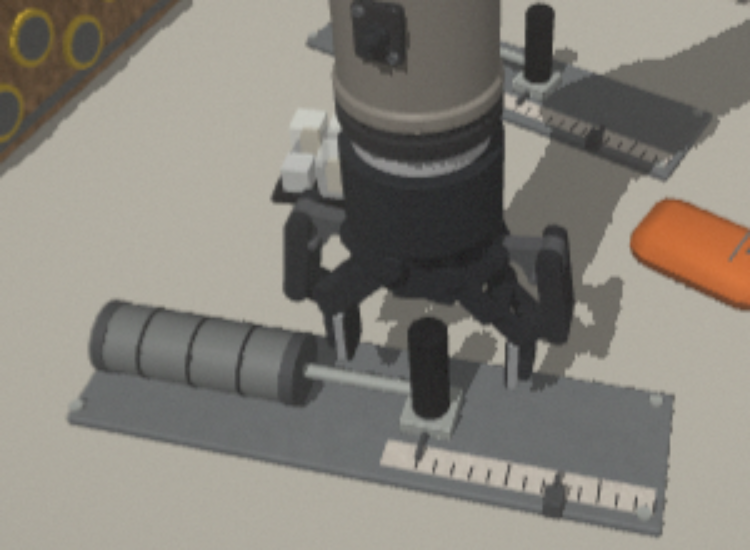

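```bash
python3 - <<'E'
from h import *
s=status.read_state();M=Ro.from_quat(s["orientation"]).as_matrix();p=s["tool_pos"]
v=np.load("v.npy");o=(80,150);n="side"
for back in (0,.013):
        for dz in (-.0425,0,.0425):
            for dx in (-.011,.011):
                X=p+M@np.array([dx,-back,dz]);print(n,back,dz,dx,((proj(n,X)[0]-o)*2.5).round(0))
for x,z in ((-.045,.082),(-.045,.06),(-.045,.03),(0,.03),(.029,.03)):
    print("grip",x,z,((proj(n,G(v[:3],(x,0,z)))[0]-o)*2.5).round())
E
```

```text
side 0 -0.0425 -0.011 [499. 408.]
side 0 -0.0425 0.011 [507. 376.]
side 0 0 -0.011 [423. 395.]
side 0 0 0.011 [432. 363.]
side 0 0.0425 -0.011 [348. 381.]
side 0 0.0425 0.011 [360. 351.]
side 0.013 -0.0425 -0.011 [499. 393.]
side 0.013 -0.0425 0.011 [507. 361.]
side 0.013 0 -0.011 [422. 380.]
side 0.013 0 0.011 [432. 348.]
side 0.013 0.0425 -0.011 [346. 366.]
side 0.013 0.0425 0.011 [358. 336.]
grip -0.045 0.082 [426. 330.]
grip -0.045 0.06 [427. 357.]
grip -0.045 0.03 [429. 391.]
grip 0 0.03 [352. 378.]
grip 0.029 0.03 [304. 369.]
```

>>> {"name": "step_arm", "arguments": {"increments": [[0, 0, 0, 0, 0, 0, -1], [0, 0, 0, 0, 0, 0, -1], [0, 0, 0, 0, 0, 0, -1], [0, 0, 0, 0, 0, 0, -1], [0, 0, 0, 0, 0, 0, -1], [0, 0, 0, 0, 0, 0, -1], [0, 0, 0, 0, 0, 0, -1], [0, 0, 0, 0, 0, 0, -1]], "force": 40}}

```text
time: 6.12
tool_pos: [0.5703, 0.1708, 0.0416]
orientation: [-0.53, 0.468, -0.468, 0.53]
wrist_force: [1.7, -0.3, 1.9]
width: 0.248
```

```bash
python3 - <<'E'
from h import *
v=np.load("v.npy")
togo(np.r_[G(v[:3],(v[4],0,0))[0][:2],.0413],v[2])
for n in ["side"]:
    im=eyes.capture(n);cv2.imwrite(f"pics/{n}4.png",im[:,:,::-1])
im=cv2.imread("pics/side4.png")[150:370,80:380];cv2.imwrite("pics/side4c.png",cv2.resize(im,None,fx=2.5,fy=2.5))
E
```

```text
turn deg [-0.06 -0.   -0.  ]
turn deg [ 0.0e+00  1.8e+02 -9.0e-02]
shift tool [ 0.0003  0.0002 -0.0781] t 6.125 pos [0.5703 0.1708 0.0416] q [-0.01  0.54 -0.46  1.83  0.31  0.84 -0.5 ] F [ 1.71 -0.31  1.91] w 0.248
```

View pics/side4c.png

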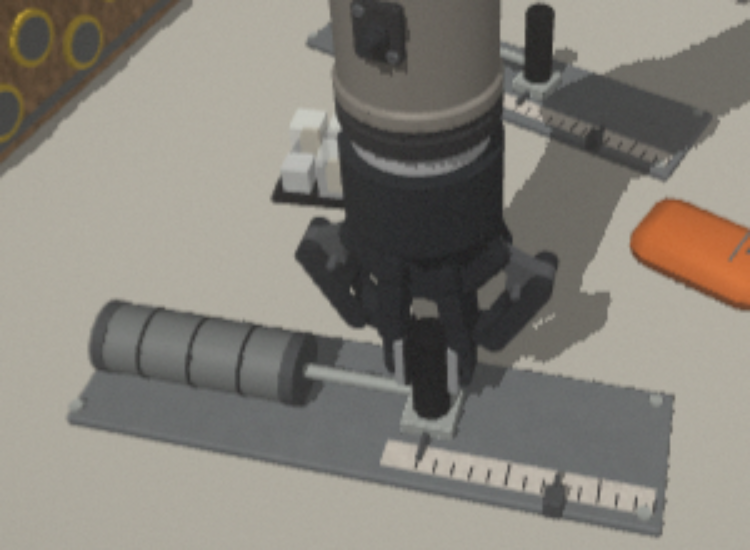

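>>> {"name": "step_arm", "arguments": {"increments": [[0, 0, -0.004, 0, 0, 0, -1], [0, 0, -0.008, 0, 0, 0, -1], [0, 0, -0.008, 0, 0, 0, -1], [0, 0, -0.008, 0, 0, 0, -1], [0, 0, -0.008, 0, 0, 0, -1], [0, 0, -0.008, 0, 0, 0, -1], [0, 0, -0.008, 0, 0, 0, -1], [0, 0, -0.008, 0, 0, 0, -1], [0, 0, -0.008, 0, 0, 0, -1], [0, 0, -0.006, 0, 0, 0, -1], [0, 0, -0.004, 0, 0, 0, -1], [0, 0, 0, 0, 0, 0, -1], [0, 0, 0, 0, 0, 0, -1]]}}

```text
time: 7.8
tool_pos: [0.4931, 0.1611, 0.0415]
orientation: [-0.529, 0.468, -0.468, 0.531]
wrist_force: [5.7, 0.2, 2.5]
width: 0.245
```

```bash
python3 - <<'E'
from h import *
v=np.load("v.npy")
togo(np.r_[G(v[:3],(v[4],0,0))[0][:2],.0413],v[2])
for n in ["side"]:
    im=eyes.capture(n);cv2.imwrite(f"pics/{n}5.png",im[:,:,::-1])
im=cv2.imread("pics/side5.png")[240:370,180:360];cv2.imwrite("pics/side5c.png",cv2.resize(im,None,fx=4.4,fy=4.4,interpolation=cv2.INTER_CUBIC))
E
```

```text
turn deg [-0.11  0.   -0.01]
turn deg [-2.0e-02 -1.8e+02  1.8e-01]
shift tool [ 0.0002  0.0002 -0.0003] t 7.8 pos [0.4931 0.1611 0.0415] q [ 0.    0.43 -0.49  2.02  0.29  0.76 -0.53] F [5.7  0.16 2.49] w 0.245
```

View pics/side5c.png

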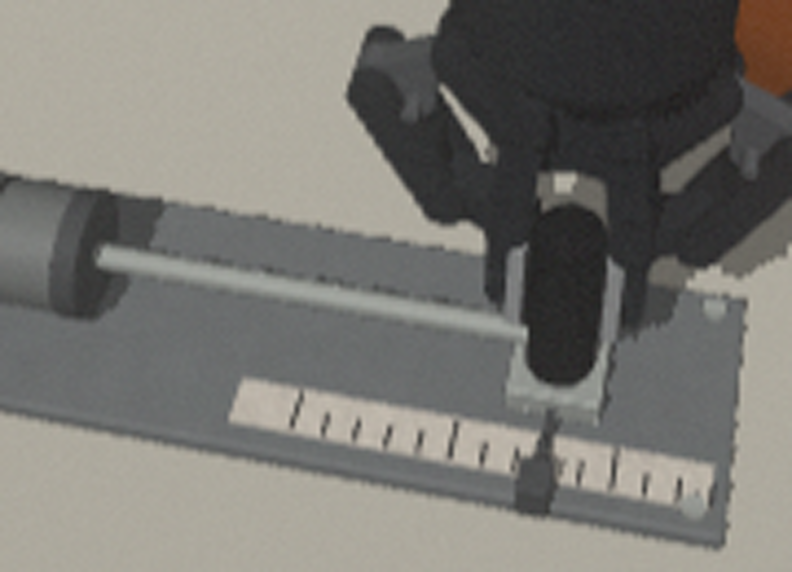

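The pointer at (545,435) in the crop lines up with the clip at (537,470), so I'll hold here.

>>> {"name": "step_arm", "arguments": {"increments": [[0, 0, 0, 0, 0, 0, -1], [0, 0, 0, 0, 0, 0, -1], [0, 0, 0, 0, 0, 0, -1], [0, 0, 0, 0, 0, 0, -1], [0, 0, 0, 0, 0, 0, -1], [0, 0, 0, 0, 0, 0, -1], [0, 0, 0, 0, 0, 0, -1], [0, 0, 0, 0, 0, 0, -1], [0, 0, 0, 0, 0, 0, -1], [0, 0, 0, 0, 0, 0, -1], [0, 0, 0, 0, 0, 0, -1], [0, 0, 0, 0, 0, 0, -1], [0, 0, 0, 0, 0, 0, -1], [0, 0, 0, 0, 0, 0, -1], [0, 0, 0, 0, 0, 0, -1], [0, 0, 0, 0, 0, 0, -1], [0, 0, 0, 0, 0, 0, -1], [0, 0, 0, 0, 0, 0, -1]]}}

```text
time: 10.1
tool_pos: [0.4931, 0.1612, 0.0415]
orientation: [-0.529, 0.468, -0.468, 0.531]
wrist_force: [5.5, 0.3, 1.7]
width: 0.248
```

>>> {"name": "step_arm", "arguments": {"increments": [[0, 0, 0.004, 0, 0, 0, -1], [0, 0, 0.008, 0, 0, 0, -1], [0, 0, 0.008, 0, 0, 0, -1], [0, 0, 0.008, 0, 0, 0, -1], [0, 0, 0.008, 0, 0, 0, -1], [0, 0, 0.008, 0, 0, 0, -1], [0, 0, 0.008, 0, 0, 0, -1], [0, 0, 0.008, 0, 0, 0, -1], [0, 0, 0.006, 0, 0, 0, -1], [0, 0, 0.004, 0, 0, 0, -1], [0, 0, 0.004, 0, 0, 0, -1], [0, 0, 0.003, 0, 0, 0, -1], [0, 0, 0.001, 0, 0, 0, -1], [0, 0, 0, 0, 0, 0, -1], [0, 0, 0, 0, 0, 0, -1]]}}

```text
time: 11.98
tool_pos: [0.5693, 0.1706, 0.0415]
orientation: [0.531, -0.468, 0.468, -0.53]
wrist_force: [2.2, -2.0, 7.2]
width: 0.246
```

```bash
python3 - <<'E'
from h import *
v=np.load("v.npy")
togo((.5703,.1708,.0416),v[2])
for n in ["side"]:
    im=eyes.capture(n);cv2.imwrite(f"pics/{n}6.png",im[:,:,::-1])
im=cv2.imread("pics/side6.png")[240:370,180:360];cv2.imwrite("pics/side6c.png",cv2.resize(im,None,fx=4.4,fy=4.4,interpolation=cv2.INTER_CUBIC))
E
```

```text
turn deg [0.08 0.01 0.03]
turn deg [ 5.0000e-02 -1.7999e+02 -1.3000e-01]
shift tool [-0.     -0.0001  0.001 ] t 11.975 pos [0.5693 0.1706 0.0415] q [-0.01  0.54 -0.46  1.83  0.31  0.84 -0.5 ] F [ 2.23 -1.99  7.22] w 0.246
```

View pics/side6c.png

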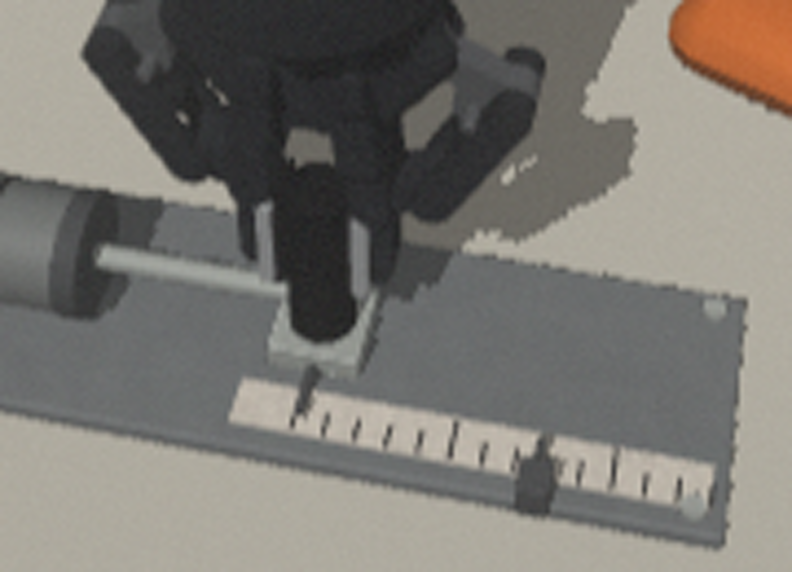

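>>> {"name": "step_arm", "arguments": {"increments": [[0, 0, 0.001, 0, 0, 0, -1], [0, 0, 0.0005, 0, 0, 0, -1], [0, 0, 0, 0, 0, 0, -1], [0, 0, 0, 0, 0, 0, -0.4], [0, 0, 0, 0, 0, 0, 0], [0, 0, 0, 0, 0, 0, 0.5], [0, 0, 0, 0, 0, 0, 1], [0, 0, 0, 0, 0, 0, 1], [0, 0, 0, 0, 0, 0, 1], [0, 0, 0, 0, 0, 0, 1], [0, 0, 0, 0, 0, 0, 1]]}}

```text
time: 13.4
tool_pos: [0.5713, 0.1709, 0.0413]
orientation: [-0.53, 0.468, -0.468, 0.53]
wrist_force: [-0.3, 1.0, 0.1]
width: 0.996
```

>>> {"name": "step_arm", "arguments": {"increments": [[0, -0.01, 0, 0, 0, 0, 1], [0, -0.02, 0, 0, 0, 0, 1], [0, -0.03, 0, 0, 0, 0, 1], [0, -0.03, 0, 0, 0, 0, 1], [0, -0.03, 0, 0, 0, 0, 1], [0, -0.03, 0, 0, 0, 0, 1], [0, 0, 0, 0, 0, 0, 1], [0, 0, 0, 0, 0, 0, 1], [0, 0, 0, 0, 0, 0, 1]]}}

```text
time: 14.52
tool_pos: [0.5705, 0.1705, 0.1902]
orientation: [0.531, -0.468, 0.468, -0.529]
wrist_force: [-0.2, -0.1, 0.2]
width: 0.999
```

```bash
python3 - <<'E'
from h import *
v=np.load("v.npy")
togo((.5703,.1708,.0416),v[2])
for n in ["side"]:
    im=eyes.capture(n);cv2.imwrite(f"pics/{n}7.png",im[:,:,::-1])
    a=cv2.imread("pics/side0.png").astype(int);b=im[:,:,::-1].astype(int)
    d=np.abs(a-b).max(2)>40;print("changed px around thick gauge",d[265:365,100:360].sum(), "slim grip",d[150:215,285:365].sum())
    for q in ["thick_grip"]:
        for r in nets.masks_of(n,q)[:2]:print(r["p"],r["bbox"])
E
```

```text
turn deg [0.12 0.   0.03]
turn deg [ 5.0e-02 -1.8e+02 -1.9e-01]
shift tool [-4.000e-04  1.486e-01  1.000e-04] t 14.525 pos [0.5705 0.1705 0.1902] q [ 0.04  0.37 -0.52  1.71  0.2   1.12 -0.41] F [-0.16 -0.08  0.21] w 0.999
changed px around thick gauge 0 slim grip 2445
0.58 [204.2, 276.3, 60.9, 55.6]
```

View pics/side7.png

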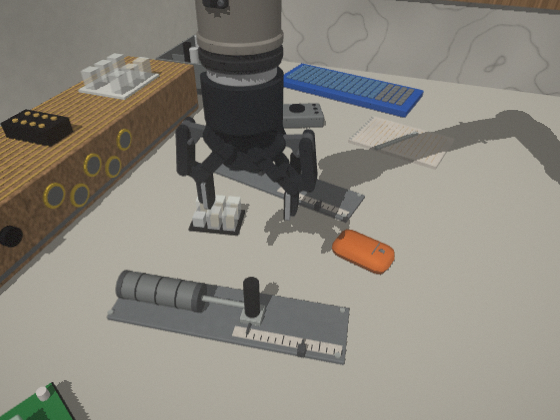

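```bash
python3 - <<'E'
from h import *
im=eyes.capture("top");cv2.imwrite("pics/top7.png",im[:,:,::-1])
a=cv2.imread("pics/top0.png").astype(int);b=im[:,:,::-1].astype(int)
d=np.abs(a-b).max(2)>40;print("slim region changed",d[160:225,380:415].sum())
print(manip.job_done())
E
```

```text
slim region changed 0
the job is handed in; nothing more can be done
None
```

I drew the thick-barrelled gauge out about 77 mm, until its pointer was level with the clip, and held it there for just over 2 s. I then guided the grip back home over about 2 s with the gripper still closed on it, opened the gripper, and lifted clear. The job was handed in at about 14.6 s.

**At the clip:** the side picture showed the pointer in line with the clip. The arm's position was within 1 mm of the target I worked out, and my clip position fit is good to a few mm.

**Thick gauge home:** after release, the side picture of the thick gauge showed no changed pixels against the start picture. The lateral force on the wrist was near zero.

**Slim gauge:** its grip area showed no changed pixels in the top picture. In the side view the raised gripper hid it, so that view could not confirm it.

**Near miss:** on the first return the grip stopped about 1 mm short of home. I pushed it another 1.5 mm before letting go.

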